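Load an easel leg in the drilling jig and hold the guide plate down on its pin

ROBOT

A 6-joint arm with a two-finger parallel gripper is mounted at the origin on the work surface. World frame = base frame: x ahead of the robot, y to its left, z up, the work surface at z = 0. Lengths are in m, angles in rad, forces in N, time in s.
With the tool pointing down it reaches from about 0.25 to 0.725 m from the base axis. Payload 4 kg.
Tool frame: the origin (TCP) lies at the very end of the fingers, on their centre line; the grasp point (between the pads) lies 19 mm behind it; z points along the fingers, y is the line along which they close (so a half turn about z gives the same grasp; the last joint's range is limited). The gripper opens to 85 mm and grips with 20 to 120 N. Pads are 22 mm wide; open, the fingers measure 114 mm over their backs; the gripper's body (76 mm by 85 mm) begins 54 mm behind the grasp point. The pads swing forward as they close: fully open they stand 13 mm farther back than shut.
Start: joints at [-1.272, 0.241, 0.005, 1.335, 0, 1.571], TCP at [0.147, -0.478, 0.231] pointing down, gripper open.
Joint ranges: [-2.72, 2.72], [-1.05, 1.87], [-1.09, 1.28], [-1.99, 2.15], [-1.42, 1.44], [-3.14, 3.14]. Speed limits (rad/s): [2.79, 2.79, 3.14, 3.14, 3.14, 3.14].

INTERFACE

Orientations are given as a unit quaternion [x, y, z, w].
In Python, from workcell import bot, vision, workorder gives the robot as it stands.
- The arm moves only by the shell command python3 -m creep 'ROWS' [OPENING]. ROWS is JSON, a list of rows, each a list of 2 entries, a list of its own where there are three numbers: the shift along the tool's x, y, z in mm, then the turn, a rotation vector about the tool's x, y, z in rad. In form: [[[dx, dy, dz], [wx, wy, wz]], ...]. A call has 1 to 12 rows; each row shifts and turns the commanded pose from where the row before left it, along the tool's axes as they then stand; what a row does not reach is not made up. A row lasts 1/8 s, in which the tool goes at most 62.5 mm and 10.7 degrees, less where a joint would pass 70% of its speed; a pose out of reach is approached as far as the arm can. A call is refused whole if a number of a shift passes 62.5 or a number of a turn 0.188, either way. A call with a gripper value outside its range is refused whole. OPENING is the finger opening in mm, from 0 to 85.4, set as the call begins (- or left out, the last holds). The fingers move at their own pace and stop on an object; the grip force is fixed at half the most. Time passes only in rows, so rows that do not move let the fingers close. It gives the time, the measured TCP pose, the force, the opening and the grip force at its end, in the units of the state.
- bot.get_obs(): the state, without advancing time (a new reading comes with each control period).
- vision.camera(name): name is "scene" or "side" or "wrist"; returns a dict with "image" (384x512x3 uint8, blue, green, red), "z_map" (384x512 float32, m along the optical axis (not along the pixel's ray), 0 where there is no reading), "K" (3x3 intrinsics, pixels), "rvec" (rotation vector, rad) and "tvec" (3), from world to camera coordinates, as OpenCV has them; the wrist camera has in their place "tool_from_camera" (4x4, takes a point from camera to tool coordinates, whose origin is the TCP and whose axes are the flange's). Camera axes: x right, y down, z forward; pixel columns grow to the right and rows downward; lengths in m; the calibration is good to about 2 mm. A picture is of the moment at which its call begins: read the wrist's pose just before it.
- workorder.job_done(): hands the job in; it is judged then, once.
Trained networks look in a picture, given as the dict that the camera call returned (one of the last four; its "shot" number tells which), for a name from the list of things; names that differ only in an ending like _2 or _b are one class to them, and where a whole thing is asked for, a point or a joint stands for the part that bears it (a point fixed in the world has none). Each returns a list of dicts, best first, with "score" (0 to 1); they miss things now and then, are a little off and sometimes report something else, mostly with a low value. They report only what shows in the picture. A call takes as long as a camera call.
- vision.spot_in(picture, query): "position" ([column, row] in pixels, amid what is visible of it).
- vision.place_of(picture, query): "position" ([column, row] in pixels: a listed point, or the origin of a listed thing).
The state is a dict: "clock": time; "joint_pos": joint angles; "joint_vel": joint speeds; "tau": joint torques, N m; "eef_pos": TCP position; "tool_rot": TCP orientation; "ft_force": force on the tool from outside, world axes, zero at the start; "ft_torque": the same for the moment, N m; "grip_width": finger opening in m; "grasp_force": force on a finger pad.
Only numpy, scipy, OpenCV 4.12 (cv2) and the standard library are available. Lean on these libraries where they do the work, as an engineer would, in place of code of your own. Each camera call takes 0.05 s, during which the arm holds its last target. There are 200 camera calls.

TASK

Get the next table-easel leg ready for drilling: take the pale dowel with the blue end out of the rack and push it down past the red sprung jaws of both fork clips of the drilling jig, with its end close up to the wooden end stop, until it is fully home in the clips and both jaws have sprung shut over it. Then take the aluminium drill-guide plate by its wooden handle, set it on the deck of the jig with the brass bush over the dowel, slide it along the fence until it drops over the locating pin hidden under it, and press it down flush on the deck against the lifting springs. Finish while still holding the plate pressed flush by its handle, and leave everything else on the table where it is.

Things in the scene. Friction and masses are not known exactly. Their poses are not given: they have to be found in the camera images.
- jig: drilling jig, screwed to the table. Origin: centre of the underside of its plywood base (284 x 156 x 18 mm); x along the dowel, +y towards the dowel side, z up. Heights below are above the table. All points of the jig keep its axes.
- dowel_place (a point): on the jig (x 0, y +45, z 42 mm): where the middle of the dowel's axis lies when home, along jig x. Pushing the dowel straight down past both jaws takes about 10 to 18 N. Between the clips only the 18 mm base lies below, free for 40 mm to the deck side and all the way on the other side
- clips (a point): on the jig (x 0, y +45, z 68 mm): midway between the mouths of the two fork clips, which stand at jig x = -75 and +75 mm, each 14 mm wide in x. Each has a V seat, a fixed steel prong on the -y side and a red sprung jaw on the +y side, flared apart to a mouth about 25 mm wide at 68 mm height
- stop (a point): centre of the face of the wooden end stop (jig x -115, y +45, z 42 mm; its top is 50 mm high). With the dowel's centre at jig x = 0 its end is 5 mm from the stop; the centre may lie from x = -5 (touching) to +4 mm. Do not set the dowel on top of the stop
- deck (a point): middle of the deck's top on the pin line (jig x 0, y -22 mm, z 51 mm): wooden block, jig x -70 to +70, y -66 to +5 mm, with an aluminium fence along its -y edge (face y = -66.5, top 62 mm). The plate is home when its origin is on this line, at this height, at the pin's x
- pin_slot (a point): middle of the black slot in the deck (same point as the deck point). A steel pin, 10 mm thick with a tip tapering to 4 mm, 13 mm high above the deck, is clamped in it somewhere from jig x = -12 to +12 mm, y = -22 mm; where is not known: feel for it by sliding the plate along x on the pin's tip
- lifters (a point): centre of the tops of the four brass spring lifters in the deck (10 mm across, at jig x = -26 and +26, y = -50 and -3 mm), which stand 5 mm above the deck. They carry the plate, once dropped on the pin, 5 mm above the deck; 6 to 10 N of push brings it flush, and they lift it again when the push ends
- rod: the pale dowel with a 30 mm blue band at its -x end: 12 mm in diameter, 220 mm long, about 22 g. Origin at its middle on its axis, x along it (either end may go to the stop). It starts in one of the three places of the rack, its axis 22 mm above the table.
- plate: aluminium drill-guide plate, 10 mm thick, about 260 g, flat on the table at the start. Origin on its underside, in the mouth of a blind hole (12 mm across, 14 mm deep) for the pin, straight under the handle's middle. Main part: x -45 to +45, y -42 to +30 mm; a tongue 30 mm wide runs on to y = +82 mm. On the jig its axes point as the jig's, its -y edge along the fence with 2.5 mm to spare
- handle (a point): middle of the dark wooden handle on the plate (26 mm above the underside): 26 mm across in plate x, 64 mm along plate y, from 10 to 42 mm above the underside; grip it across x
- bush (a point): centre of the brass drill bush on the plate's tongue, at plate x = 0, y = +67 mm, on the plate's top face (the bush stands 8 mm up from it, 15 mm outer diameter); when the plate is on the pin it is straight above the dowel's axis
- jaw_a (a joint): angle (rad) of the red sprung jaw at jig x = -75 mm: 0 shut, up to 0.5 swung outwards (+y); a spring shuts it
- jaw_b (a joint): angle (rad) of the red sprung jaw at jig x = +75 mm, likewise
- rack: plywood dowel rack, fixed, 150 x 170 mm, 25 mm high, origin at the centre of its underside. Three dowels lie along its x in notches at y = -55, 0 and +55 mm, held by two combs at x = -65 and +65 mm; between the combs only the 6 mm base lies under them.
- rod_stained: dark stained dowel in the rack, same size, origin at its middle; leave it
- rod_white: white dowel in the rack, same size, origin at its middle; leave it
- glue_stick: yellow glue stick with green cap, upright, 31 mm across, 90 mm high, origin under its centre; leave it
- glue_bottle: red glue bottle, upright, 38 mm across, 118 mm high, origin under its centre; leave it
- sanding_block: cork sanding block, 96 x 59 x 30 mm, origin under its centre; leave it
- paint_jar: paint jar with white lid, 60 mm across, 70 mm high, origin under its centre; leave it
- pencil: orange pencil, 168 mm long, 7 mm thick, along its x, origin under its middle; leave it

How it is judged:
On the way, in this order (a step that is already met when the one before it is completed fails the run):
1. the blue-ended dowel is home in both fork clips, its end close to the stop, and both jaws have shut over it (y of rod in the frame of jig between 0.0425 and 0.0475 m and z of rod in the frame of jig between 0.0395 and 0.0445 m and x of rod in the frame of jig between -0.0065 and 0.005 m and angle between the x axis of rod and the x axis of jig, either way round below 0.03 rad and value of joint each of jaw_a, jaw_b below 0.06 rad), for 0.2 s.
2. the guide plate has dropped over the hidden pin, lined up with the jig, its bush over the dowel (x of plate in the frame of jig between -0.0145 and 0.0145 m and y of plate in the frame of jig between -0.0245 and -0.0195 m and y of bush in the frame of jig between 0.042 and 0.048 m and angle between the x axis of plate and the x axis of jig, either way round below 0.06 rad and angle between the z axis of plate and the z axis of jig, either way round below 0.06 rad and z of plate in the frame of jig below 0.0575 m), for 0.1 s.
At the end, for the whole second after the job is handed in: Dowel home in both clips (2.5 mm in height and sideways, 0.03 rad, centre at x -6.5 to +5 mm), jaws under 0.06 rad; plate on the pin (2.5 mm across, bush 3 mm from the dowel's line, 0.06 rad), underside at most 1.7 mm above the deck, level to 0.03 rad, fingers still on it with over 2 N (all of step 1 and x of plate in the frame of jig between -0.0145 and 0.0145 m and y of plate in the frame of jig between -0.0245 and -0.0195 m and y of bush in the frame of jig between 0.042 and 0.048 m and angle between the x axis of plate and the x axis of jig, either way round below 0.06 rad and angle between the z axis of plate and the z axis of jig, either way round below 0.03 rad and z of plate in the frame of jig below 0.0527 m and contact force between the fingers and plate above 2 N); the arm keeps its last pose, push and grip.
It fails at once if another dowel or a bystander is moved by more than 25 mm (distance of any of rod_stained, rod_white, glue_stick, glue_bottle, sanding_block, paint_jar, pencil from where it was at the start of the episode above 0.025 m).
It also fails if it takes over 66 s, if anything falls off the work surface, if the arm or the gripper's body presses on something with over 40 N, if the wrist force passes 120 N, or if a joint passes its speed limit or range.

## Working session

There is one attempt and no reset: what is moved stays moved. The work goes in short steps, Python scripts to look and compute and a shell command to move; the robot and the scene stay as the last step left them, time stands still between calls to the robot, and variables do not carry over. Pictures are saved under pics/ and viewed, at most 10 in all, crops included, and the job is handed in when it is done.

```bash
mkdir -p pics; cat > h.py <<'E'
import numpy as np, cv2
from scipy.spatial.transform import Rotation as R
from workcell import bot, vision, workorder
def pose():
    o=bot.get_obs(); T=np.eye(4); T[:3,:3]=R.from_quat(o['tool_rot']).as_matrix(); T[:3,3]=o['eef_pos']; return T,o
def cam(name):
    T,o=pose(); p=vision.camera(name)
    if name=='wrist': W=T@np.array(p['tool_from_camera'])
    else:
        C=np.eye(4); C[:3,:3]=cv2.Rodrigues(np.array(p['rvec'],float))[0]; C[:3,3]=np.ravel(p['tvec']); W=np.linalg.inv(C)
    return p,W
def ray(p,W,px,z):
    "world point of pixel at world height z"
    d=W[:3,:3]@(np.linalg.inv(p['K'])@[px[0],px[1],1]); o=W[:3,3]; return o+d*(z-o[2])/d[2]
def cloud(p,W):
    z=p['z_map']; v,u=np.mgrid[:384,:512]; K=p['K']
    P=np.stack([(u-K[0,2])/K[0,0]*z,(v-K[1,2])/K[1,1]*z,z],-1)
    return P@W[:3,:3].T+W[:3,3]
E
cat > a.py <<'E'
from h import *
Z=dict(rod=.022,dowel_place=.042,clips=.068,stop=.042,deck=.051,plate=0,handle=.026,bush=.01,rack=0,jig=0,rod_stained=.022,rod_white=.022,glue_stick=0,glue_bottle=0,sanding_block=0,paint_jar=0,pencil=0)
ims=[]
for n in ['scene','side']:
    p,W=cam(n); ims.append(p['image']); cv2.imwrite(f'pics/{n}0.png',p['image'])
    print(n,W[:3,3].round(3))
    for q,z in Z.items():
        for d in vision.place_of(p,q)[:2]:
            if d['score']>.2: print(q,round(d['score'],2),np.round(d['position'],1),ray(p,W,d['position'],z)[:2].round(4))
T,o=pose(); print(T.round(3),o['ft_force'],o['grip_width'],o['clock'])
E
python3 a.py
```

```text
scene [1.296 0.485 0.711]
rod 0.78 [380.4 209.4] [0.4723 0.2712]
dowel_place 0.7 [269.7 189.8] [ 0.5963 -0.0028]
dowel_place 0.63 [381.6 209.2] [0.4936 0.2796]
clips 0.62 [269.8 181.9] [ 0.5948 -0.0038]
stop 0.6 [311.3 201.2] [0.5718 0.1154]
plate 0.68 [189. 150.] [ 0.5334 -0.3805]
plate 0.47 [270.9 187.9] [ 0.5428 -0.0358]
handle 0.61 [190.1 144.3] [ 0.5336 -0.3709]
bush 0.96 [172.6 154.2] [ 0.594 -0.394]
bush 0.37 [186.9 149.2] [ 0.5446 -0.3776]
rack 0.9 [396.6 224.4] [0.4781 0.3227]
jig 0.9 [271.  191.6] [ 0.5571 -0.0255]
rod_stained 0.63 [397.5 221.4] [0.4912 0.3255]
rod_stained 0.46 [270.6 190.3] [ 0.5757 -0.014 ]
glue_stick 0.68 [248.4 245.1] [0.7656 0.052 ]
glue_bottle 0.6 [179.1 204.9] [ 0.7566 -0.2003]
sanding_block 0.8 [151.  173.4] [ 0.7002 -0.3809]
paint_jar 0.92 [284.9 263.9] [0.7634 0.1594]
pencil 0.73 [369.9 284.5] [0.7023 0.347 ]
side [ 0.344 -0.73   0.871]
rod 0.62 [227.6 213.3] [ 0.5514 -0.0323]
rod 0.49 [178.5 159.4] [0.4732 0.2661]
dowel_place 0.93 [234.4 197.5] [0.5872 0.0041]
clips 0.71 [238.  195.2] [ 0.5929 -0.014 ]
stop 0.93 [218.7 176. ] [0.5724 0.1137]
deck 0.64 [216.5 206. ] [ 0.5229 -0.0168]
plate 0.64 [265.4 319.9] [ 0.5294 -0.3743]
handle 0.88 [267.5 313.8] [ 0.5347 -0.3729]
rack 0.9 [179.5 152.2] [0.4897 0.33  ]
jig 0.59 [225.6 213.1] [ 0.5512 -0.0112]
rod_stained 0.59 [179.1 147.5] [0.4912 0.3297]
rod_white 0.76 [173.9 140.6] [0.4831 0.3762]
glue_stick 0.61 [282.  178.7] [0.7816 0.0642]
glue_bottle 0.75 [309.8 239.3] [ 0.7482 -0.1982]
sanding_block 0.71 [331.3 293.2] [ 0.7178 -0.3725]
sanding_block 0.55 [176.4 143.4] [0.4915 0.3848]
paint_jar 0.47 [178.6 149. ] [0.4911 0.3493]
pencil 0.73 [236.1 201.4] [0.5988 0.0232]
pencil 0.58 [296.3 313.6] [ 0.6076 -0.3883]
[[ 0.956  0.294  0.     0.147]
 [ 0.294 -0.956 -0.    -0.478]
 [ 0.     0.    -1.     0.231]
 [ 0.     0.     0.     1.   ]] [-0.09198804  0.25209957 -0.04504108] 0.08547746432090089 1.8
```

View pics/scene0.png

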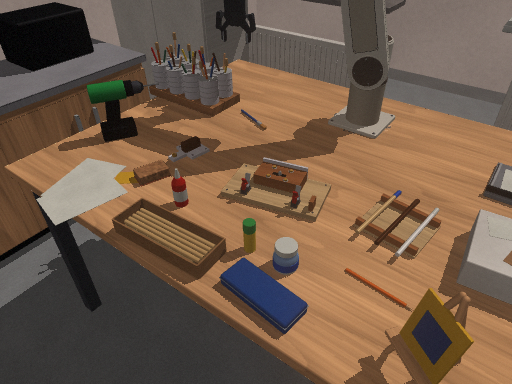

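View pics/side0.png

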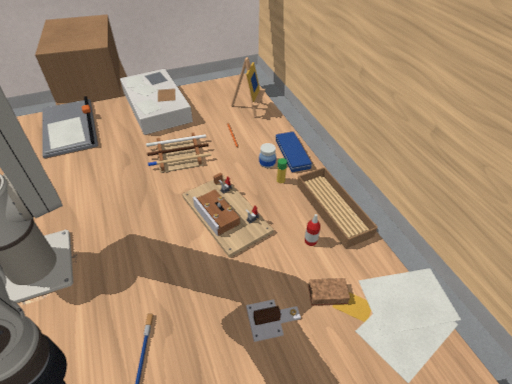

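The scene picture shows the jig at about (275,188), with its stop toward the rack, and the rack at (398,222) with the blue-banded dowel in the nearest notch, blue end at (398,193). The plate is at (188,150). The side view agrees: plate at (265,318), rack at (180,152). Next I'll go over the jig for a closer look.

```bash
python3 -m creep '[[[43,-28,-6],[0,0,0]],[[43,-28,-6],[0,0,0]],[[43,-28,-6],[0,0,0]],[[43,-28,-6],[0,0,0]],[[43,-28,-6],[0,0,0]],[[43,-28,-6],[0,0,0]],[[43,-28,-6],[0,0,0]],[[43,-28,-6],[0,0,0]],[[43,-28,-6],[0,0,0]],[[43,-28,-6],[0,0,0]],[[30,-28,-6],[0,0,0]],[[0,0,0],[0,0,0]]]' 40
cat > b.py <<'E'
from h import *
import sys
Z=dict(rod=.022,dowel_place=.042,clips=.068,stop=.042,deck=.051,lifters=.056,plate=0,handle=.026,bush=.01,rack=0,jig=0,rod_stained=.022,rod_white=.022)
p,W=cam('wrist'); T,o=pose(); cv2.imwrite(f'pics/{sys.argv[1]}.png',p['image']); np.savez(f'{sys.argv[1]}.npz',W=W,P=cloud(p,W),im=p['image'])
print(np.array(p['tool_from_camera']).round(3)); print(p['K'])
for q in sys.argv[2:]:
    for d in vision.place_of(p,q)[:2]:
        if d['score']>.2: print(q,round(d['score'],2),np.round(d['position'],1),ray(p,W,d['position'],Z[q])[:2].round(4))
print(T.round(3),o['clock'])
E
python3 b.py w1 jig dowel_place clips stop deck lifters
```

```text
clock: 3.3
eef_pos: [0.4975, -0.0458, 0.2973]
tool_rot: [0.989, 0.151, 0.0, -0.0]
ft_force: [-0.3, -0.7, -0.6]
grip_width: 0.0402
grasp_force: 0.0
[[ 0.001 -0.956 -0.292  0.074]
 [ 1.     0.001  0.     0.001]
 [ 0.    -0.292  0.956 -0.141]
 [ 0.     0.     0.     1.   ]]
[[325.53256334   0.         258.42270983]
 [  0.         325.53256334 186.50123321]
 [  0.           0.           1.        ]]
jig 0.9 [248.  101.2] [ 0.5475 -0.0172]
dowel_place 0.66 [249.5  60. ] [ 0.5934 -0.0064]
clips 0.76 [246.6  61.7] [ 0.5892 -0.0051]
stop 0.63 [147.5  51. ] [0.5679 0.1064]
stop 0.46 [ 7.7 88.9] [0.4785 0.2537]
deck 0.68 [243.1 118.8] [ 0.5291 -0.0185]
lifters 0.63 [246.  122.7] [ 0.5263 -0.023 ]
[[ 0.955  0.297 -0.     0.497]
 [ 0.297 -0.955 -0.    -0.047]
 [-0.     0.    -1.     0.297]
 [ 0.     0.     0.     1.   ]] 3.35
```

View pics/w1.png

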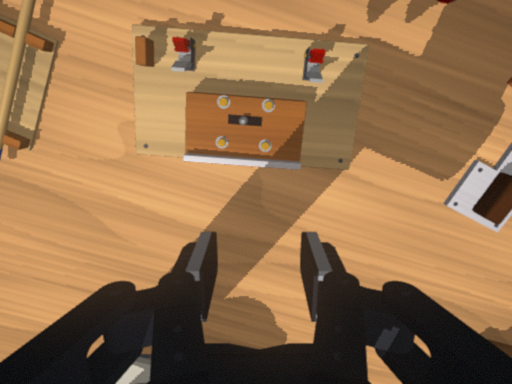

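The picture shows the jig with the stop at (145,50), red jaws at (181,45) and (316,57), and the brass lifters around (245,123). The black slot is at (245,120), with what may be the pin tip at (243,121). Next I'll fit the jig frame from the depth map.

```bash
cat > j.py <<'E'
from h import *
import sys
d=np.load(sys.argv[1]); P=d['P']; im=d['im'].astype(int); W=d['W']
reg=(np.abs(P[...,0]-.55)<.13)&(np.abs(P[...,1]+.01)<.2)
for nm,z0,sz in (('deck',.051,(71,140)),('base',.018,(156,284))):
    m=(reg&(np.abs(P[...,2]-z0)<.005)).astype(np.uint8)
    if nm=='base': m=(reg&(P[...,2]>.012)).astype(np.uint8)
    n,l,s,c=cv2.connectedComponentsWithStats(m); k=1+np.argmax(s[1:,4]); mm=l==k
    q=P[mm]; xy=q[:,:2].astype(np.float32)*1000
    r=cv2.minAreaRect(xy); print(nm,s[k],r,np.median(q[:,2]))
# red jaws, brass lifters
b,g,r=im[...,0],im[...,1],im[...,2]
for nm,m in (('red',(r>130)&(g<50)&(b<50)&reg),('brass',(r>150)&(g>130)&(b<140)&(b>40)&reg&(P[...,2]>.048))):
    n,l,s,c=cv2.connectedComponentsWithStats(m.astype(np.uint8))
    for k in range(1,n):
        if s[k,4]>12: print(nm,c[k].round(1),s[k,4],np.median(P[l==k],0).round(4))
E
python3 j.py w1.npz
python3 - <<'E'
import numpy as np,cv2
im=np.load('w1.npz')['im']; a=im[85:170,175:315]; cv2.imwrite('pics/c1.png',cv2.resize(a,None,fx=5,fy=5,interpolation=cv2.INTER_CUBIC))
E
```

```text
deck [ 185   92  122   71 7215] ((519.5946655273438, -22.609603881835938), (71.87877655029297, 140.29861450195312), 13.130697250366211) 0.04989926383825882
base [    0   232   512   152 39408] ((502.6147155761719, -44.957252502441406), (97.1171646118164, 96.70501708984375), 61.73401641845703) 0.3662814795018513
red [179.1  44.2] 125 [0.5848 0.0695 0.0617]
red [317.4  55.4] 153 [ 0.6188 -0.076   0.0608]
brass [222.  102.4] 73 [0.54   0.0096 0.0544]
brass [263.3 105. ] 15 [ 0.5506 -0.0355  0.0498]
brass [267.6 105.5] 55 [ 0.5522 -0.0412  0.0548]
brass [220.6 143. ] 55 [ 0.4945 -0.0011  0.0548]
brass [264.4 147. ] 63 [ 0.5057 -0.0523  0.0543]
```

View pics/c1.png

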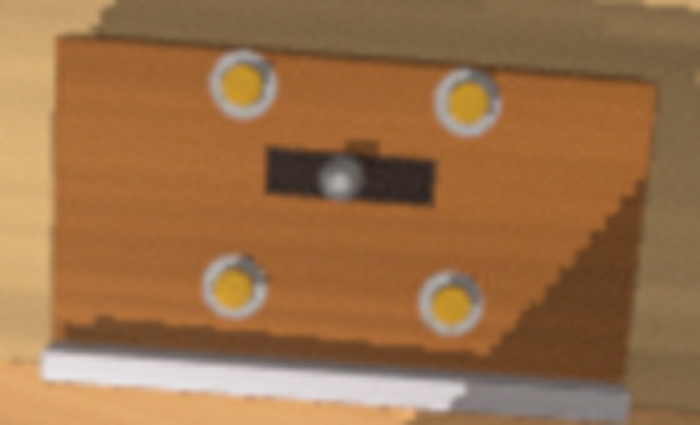

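The deck fit is 71.9 x 140.3 mm (nominal 71 x 140), and the lifter centres agree. That puts the jig origin at (0.549,-0.016) with its y axis at 13.1° in the world. Now the rack.

```bash
python3 -m creep '[[[-6,-40,6],[0,0,0.18]],[[-6,-40,6],[0,0,0]],[[-6,-40,6],[0,0,0]],[[-6,-40,6],[0,0,0]],[[-6,-40,6],[0,0,0]],[[-6,-40,6],[0,0,0]],[[-6,-40,6],[0,0,0]],[[-6,-35,6],[0,0,0]],[[0,0,0],[0,0,0]]]' 40
python3 b.py w2 rod rack rod_stained rod_white
python3 - <<'E'
from h import *
d=np.load('w1.npz'); W=d['W']; K=np.array([[325.53,0,258.42],[0,325.53,186.5],[0,0,1]])
t=np.radians(13.13); y=np.array([np.cos(t),np.sin(t)]); x=np.array([y[1],-y[0]]); O=np.array([.5493,-.0157])
for px,z in (((243,121),.064),((245.2,120.3),.051)):
    q=ray(dict(K=K),W,px,z)[:2]-O; print('jig',q@x,q@y)
d=np.load('w2.npz'); P=d['P']; im=d['im']
hsv=cv2.cvtColor(im,cv2.COLOR_BGR2HSV); h,s,v=[hsv[...,i].astype(int) for i in range(3)]
m=(P[...,2]>.024)&(P[...,2]<.034)&(P[...,0]>.3)&(P[...,0]<.62)&(P[...,1]>.22)&(P[...,1]<.31)
n,l,s_,c=cv2.connectedComponentsWithStats(m.astype(np.uint8))
for k in np.argsort(-s_[1:,4])[:3]+1:
    q=P[l==k]; r=cv2.minAreaRect((q[:,:2]*1000).astype(np.float32)); print(s_[k],r,q[:,2].mean())
    u,sv,vt=np.linalg.svd(q[:,:2]-q[:,:2].mean(0),full_matrices=False); print(q[:,:2].mean(0),vt[0],np.degrees(np.arctan(vt[0,1]/vt[0,0])))
E
```

```text
clock: 4.78
eef_pos: [0.4148, 0.1415, 0.257]
tool_rot: [0.99, 0.132, -0.007, -0.046]
ft_force: [-0.2, -0.4, 0.4]
grip_width: 0.04
grasp_force: 0.0
[[ 0.001 -0.956 -0.292  0.074]
 [ 1.     0.001  0.     0.001]
 [ 0.    -0.292  0.956 -0.142]
 [ 0.     0.     0.     1.   ]]
[[325.53256334   0.         258.42270983]
 [  0.         325.53256334 186.50123321]
 [  0.           0.           1.        ]]
rod 0.68 [181.   70.9] [0.4739 0.2687]
rack 0.8 [148.4  53.2] [0.4821 0.3175]
rack 0.41 [90.9 29. ] [0.4903 0.389 ]
rod_stained 0.61 [137.  52.] [0.4804 0.321 ]
rod_white 0.76 [93.4 31.2] [0.4888 0.3726]
rod_white 0.32 [474.9  20.8] [ 0.5979 -0.0113]
[[ 0.965  0.261 -0.025  0.415]
 [ 0.262 -0.961  0.088  0.141]
 [-0.001 -0.092 -0.996  0.257]
 [ 0.     0.     0.     1.   ]] 4.825
jig -0.0013449931873422607 -0.02157261829506461
jig 0.00066472112812765 -0.021883500567234208
[ 151    0   59  161 1508] ((458.2464904785156, 267.2108459472656), (13.506041526794434, 185.5288543701172), 83.10649108886719) 0.026070112871267325
[0.46443603 0.26740471] [-0.99294458  0.11857932] -6.810118034478903
[145 113  15  14  51] ((411.6169128417969, 291.0850524902344), (18.38664436340332, 11.21962833404541), 44.067718505859375) 0.024525765730880777
[0.41285144 0.29151388] [-0.45382842 -0.89108909] 63.01042184336608
[212  13  11  11  39] ((535.69775390625, 240.6033477783203), (9.530976295471191, 10.849128723144531), 12.631125450134277) 0.024550811840893035
[0.53629402 0.23958256] [ 0.41917957 -0.90790335] -65.2171986167489
```

View pics/w2.png

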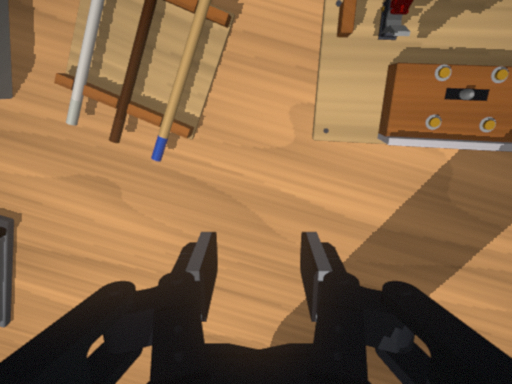

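The picture shows the blue-ended dowel from (160,155) up past the top of the frame, in the notch nearest the jig. The arm fell short and the tool is tilted, so I'll settle it and check the joints.

```bash
python3 -m creep '[[[0,0,0],[0,0,0]]]'; python3 -c "
from h import *
T,o=pose();print(T.round(3),np.round(o['joint_pos'],3),np.round(o['joint_vel'],3))"
```

```text
clock: 5.15
eef_pos: [0.4157, 0.1407, 0.2572]
tool_rot: [0.99, 0.131, -0.007, -0.046]
ft_force: [-1.0, -0.6, -0.0]
grip_width: 0.0398
grasp_force: 0.0
[[ 0.965  0.259 -0.025  0.416]
 [ 0.261 -0.961  0.089  0.141]
 [-0.001 -0.092 -0.996  0.257]
 [ 0.     0.     0.     1.   ]] [ 0.263  0.108 -0.093  1.371  0.092  3.141] [-0.    -0.    -0.002 -0.001  0.002 -0.001]
```

Joint 6 was at its limit (tool yaw = q1 - q6 + π). I'll level the tool and turn it the other way round to about 3.02 rad, which suits both the rack and the jig.

```bash
python3 -m creep '[[[0,0,0],[-0.092,0,0]],[[0,0,0],[0,0,-0.184]],[[0,0,0],[0,0,-0.184]],[[0,0,0],[0,0,-0.184]],[[0,0,0],[0,0,-0.184]],[[0,0,0],[0,0,-0.184]],[[0,0,0],[0,0,-0.184]],[[0,0,0],[0,0,-0.184]],[[0,0,0],[0,0,-0.184]],[[0,0,0],[0,0,-0.184]],[[0,0,0],[0,0,-0.184]],[[0,0,0],[0,0,-0.184]]]';python3 -m creep '[[[0,0,0],[0,0,-0.184]],[[0,0,0],[0,0,-0.184]],[[0,0,0],[0,0,-0.184]],[[0,0,0],[0,0,-0.184]],[[0,0,0],[0,0,0]]]'; python3 -c "
from h import *
T,o=pose();print(T.round(3),np.round(o['joint_pos'],3)); d=T[:3,:3].T@(np.array([.56,.262,.24])-T[:3,3]);print(d.round(4))"
```

```text
clock: 6.65
eef_pos: [0.42, 0.1258, 0.2572]
tool_rot: [0.402, 0.915, 0.005, -0.005]
ft_force: [-0.6, 0.2, 0.1]
grip_width: 0.0398
grasp_force: 0.0
clock: 7.28
eef_pos: [0.42, 0.1258, 0.2572]
tool_rot: [0.05, 0.999, 0.006, -0.003]
ft_force: [-0.5, 0.0, 0.1]
grip_width: 0.0401
grasp_force: 0.0
[[-0.995  0.1   -0.005  0.42 ]
 [ 0.1    0.995  0.012  0.126]
 [ 0.006  0.011 -1.     0.257]
 [ 0.     0.     0.     1.   ]] [ 0.282  0.109 -0.089  1.374  0.013  0.383]
[-0.1258  0.1494  0.0182]
```

```bash
python3 -m creep '[[[-10,36,14],[0.011,-0.006,-0.02]],[[-10,36,14],[0,0,0]],[[-10,36,14],[0,0,0]],[[-11,37,15],[0,0,0]],[[0,0,0],[0,0,0]],[[0,0,0],[0,0,0]]]'
python3 b.py w3 rod
cat > rod.py <<'E'
from h import *
import sys
d=np.load(sys.argv[1]); P=d['P']
m=(P[...,2]>.023)&(P[...,2]<.034)&(P[...,0]>.33)&(P[...,0]<.62)&(np.abs(P[...,1]-(.266-.119*(P[...,0]-.475)))<.014)
q=P[m]; c=q[:,:2].mean(0); u,sv,vt=np.linalg.svd(q[:,:2]-c,full_matrices=False); t=(q[:,:2]-c)@vt[0]
print(len(q),c,vt[0],t.min(),t.max(),'width',np.ptp((q[:,:2]-c)@vt[1]),'z95',np.percentile(q[:,2],95))
for e in (t.min(),t.max()): print(c+e*vt[0])
E
python3 rod.py w3.npz
```

```text
clock: 8.02
eef_pos: [0.4724, 0.2669, 0.2004]
tool_rot: [0.04, 0.999, -0.0, -0.0]
ft_force: [0.0, 0.1, -1.0]
grip_width: 0.0401
grasp_force: 0.0
[[ 0.001 -0.957 -0.291  0.074]
 [ 1.     0.001  0.    -0.001]
 [ 0.    -0.291  0.957 -0.141]
 [ 0.     0.     0.     1.   ]]
[[325.53256334   0.         258.42270983]
 [  0.         325.53256334 186.50123321]
 [  0.           0.           1.        ]]
rod 0.71 [259.1 167.5] [0.4751 0.2659]
rod 0.45 [310.3 166.1] [0.4776 0.3175]
[[-0.997  0.08   0.     0.473]
 [ 0.08   0.997  0.     0.267]
 [-0.     0.    -1.     0.201]
 [ 0.     0.     0.     1.   ]] 8.075
2668 [0.46412275 0.26818902] [ 0.9928406  -0.11944679] -0.0985442489565837 0.12128807544859554 width 0.027066805358055727 z95 0.02745283811678992
[0.36628401 0.27995982]
[0.58454247 0.25370155]
```

View pics/w3.png

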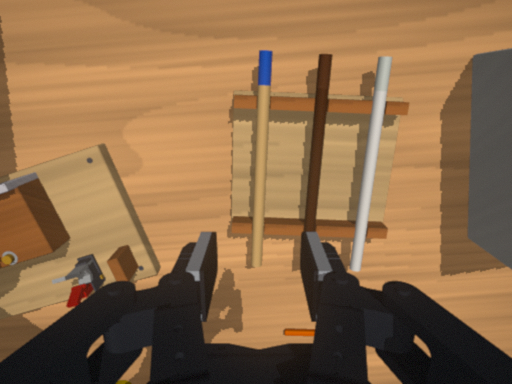

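The dowel fit gives a length of 219.8 mm, centre (0.4754,0.2668) and direction -0.12 rad. The blue end is at (265,65) in the image. Now I'll descend and grip.

```bash
python3 -m creep '[[[-3,0,20],[0,0,0.04]],[[0,0,30],[0,0,0]],[[0,0,30],[0,0,0]],[[0,0,30],[0,0,0]],[[0,0,30],[0,0,0]],[[0,0,25],[0,0,0]],[[0,0,15],[0,0,0]],[[0,0,11],[0,0,0]],[[0,0,0],[0,0,0]]]' && python3 -m creep '[[[0,0,0],[0,0,0]],[[0,0,0],[0,0,0]],[[0,0,0],[0,0,0]],[[0,0,0],[0,0,0]]]' 4; python3 -c "
from h import *
T,o=pose();print(T.round(3),np.round(o['joint_pos'],3))"
```

```text
clock: 9.25
eef_pos: [0.4756, 0.2668, 0.0095]
tool_rot: [0.059, 0.998, 0.0, -0.0]
ft_force: [0.2, 1.0, -0.3]
grip_width: 0.04
grasp_force: 0.0
clock: 9.75
eef_pos: [0.4764, 0.2676, 0.0106]
tool_rot: [0.059, 0.998, 0.001, 0.001]
ft_force: [-0.4, -1.1, 6.1]
grip_width: 0.0094
grasp_force: 58.8
[[-0.993  0.118  0.002  0.476]
 [ 0.118  0.993  0.002  0.268]
 [-0.002  0.002 -1.     0.011]
 [ 0.     0.     0.     1.   ]] [ 0.512  0.523 -0.199  0.846  0.     0.629]
```

```bash
python3 -m creep '[[[0,0,-10],[0,0,0]],[[0,0,-20],[0,0,0]],[[0,0,-30],[0,0,0]],[[0,0,-40],[0,0,0]],[[0,0,-40],[0,0,0]],[[0,0,-20],[0,0,0]],[[0,0,0],[0,0,0]]]'; python3 b.py w4 rod; python3 - <<'E'
from h import *
T,o=pose(); d=np.load('w4.npz'); P=(d['P']-T[:3,3])@T[:3,:3]  # tool coords
m=(np.abs(P[...,1])<.03)&(np.abs(P[...,0])<.13)&(P[...,0]>.02)&(np.abs(P[...,2]+.012)<.02)
q=P[m]; print(len(q)); 
for a in np.arange(.02,.13,.01):
    k=q[(q[:,0]>=a)&(q[:,0]<a+.01)]
    if len(k): print(a.round(2),len(k),k.mean(0).round(4),k[:,2].min().round(4))
print(o['grip_width'],o['grasp_force'],o['ft_force'])
E
```

```text
clock: 10.62
eef_pos: [0.4765, 0.2674, 0.1716]
tool_rot: [0.059, 0.998, 0.001, 0.002]
ft_force: [0.2, -0.1, -0.5]
grip_width: 0.0097
grasp_force: 58.8
[[ 0.001 -0.957 -0.291  0.074]
 [ 1.     0.001  0.    -0.001]
 [ 0.    -0.291  0.957 -0.141]
 [ 0.     0.     0.     1.   ]]
[[325.53256334   0.         258.42270983]
 [  0.         325.53256334 186.50123321]
 [  0.           0.           1.        ]]
rod 0.74 [257.1 259. ] [0.5664 0.2546]
[[-0.993  0.118  0.001  0.476]
 [ 0.118  0.993  0.001  0.267]
 [-0.001  0.001 -1.     0.17 ]
 [ 0.     0.     0.     1.   ]] 10.675
6750
0.02 631 [ 0.025  -0.0004 -0.0176] -0.0201
0.03 673 [ 0.0351 -0.0004 -0.0175] -0.0205
0.04 706 [ 0.0451 -0.0003 -0.0175] -0.0202
0.05 760 [ 0.0551 -0.0004 -0.0175] -0.0203
0.06 845 [ 0.065  -0.0003 -0.0174] -0.0202
0.07 877 [ 0.0751 -0.0003 -0.0175] -0.0203
0.08 983 [ 0.085  -0.0003 -0.0175] -0.0202
0.09 1051 [ 0.0951 -0.0003 -0.0176] -0.0205
0.1 224 [ 1.011e-01 -1.000e-04 -1.730e-02] -0.0198
0.009849643464061256 58.81212115287781 [-0.37737356 -0.35669798 -0.73382653]
```

View pics/w4.png

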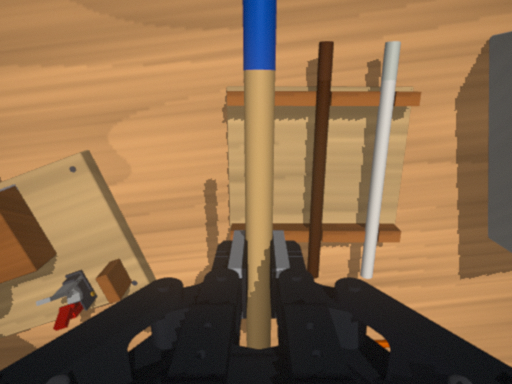

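The dowel is held centred: the blue band edge computes to tool x = 80 mm, and the axis is 14.4 mm behind the tip, parallel to tool x. Now I'll turn and carry it over the clips.

```bash
python3 -m creep '[[[0,0,0],[0,0,0.15]],[[0,0,0],[0,0,0.18]],[[0,0,0],[0,0,0.18]],[[0,0,0],[0,0,0.18]],[[0,0,0],[0,0,0.18]],[[0,0,0],[0,0,0.18]],[[0,0,0],[0,0,0.173]],[[0,0,0],[0,0,0]]]'; python3 -m creep '[[[-30,5,5],[0,0,0]],[[-45,8,9],[0,0,0]],[[-45,8,9],[0,0,0]],[[-45,8,9],[0,0,0]],[[-45,8,9],[0,0,0]],[[-45,8,9],[0,0,0]],[[-37,7,9],[0,0,0]],[[0,0,0],[0,0,0]],[[0,0,0],[0,0,0]]]'
cat > t.py <<'E'
from h import *
import sys
T,o=pose(); yaw=np.arctan2(T[1,0],T[0,0]); t=np.radians(13.13); y=np.array([np.cos(t),np.sin(t)]); x=np.array([y[1],-y[0]]); O=np.array([.5493,-.0157])
q=T[:2,3]-O; print('jig mm',(q@x*1e3).round(2),(q@y*1e3).round(2),'z',(T[2,3]*1e3).round(2),'yaw',yaw.round(4),'zaxis',T[:3,2].round(4)); print('F',np.round(o['ft_force'],1),'M',np.round(o['ft_torque'],2),'w',round(o['grip_width']*1e3,2),'g',o['grasp_force'],'t',o['clock'],np.round(o['joint_pos'],3))
E
python3 t.py; python3 b.py w5 dowel_place rod clips stop; python3 j.py w5.npz
```

```text
clock: 11.72
eef_pos: [0.4746, 0.2664, 0.1678]
tool_rot: [0.621, 0.784, -0.001, -0.001]
ft_force: [-0.0, -0.0, 0.1]
grip_width: 0.0098
grasp_force: 58.8
clock: 12.85
eef_pos: [0.592, -0.0053, 0.1096]
tool_rot: [0.621, 0.784, -0.0, -0.001]
ft_force: [0.1, 0.2, -0.9]
grip_width: 0.0098
grasp_force: 58.8
jig mm -0.45 43.94 z 109.62 yaw 1.8018 zaxis [-0.0018  0.001  -1.    ]
F [ 0.1  0.2 -0.9] M [-0.02  0.07  0.02] w 9.84 g 58.790327310562134 t 12.85 [-9.000e-03  4.970e-01  5.700e-02  1.132e+00  1.000e-03  1.330e+00]
[[ 0.001 -0.957 -0.292  0.073]
 [ 1.     0.002 -0.    -0.   ]
 [ 0.001 -0.292  0.957 -0.141]
 [ 0.     0.     0.     1.   ]]
[[325.53256334   0.         258.42270983]
 [  0.         325.53256334 186.50123321]
 [  0.           0.           1.        ]]
dowel_place 0.68 [262.6 203. ] [ 0.5947 -0.0071]
rod 0.83 [257.  258.9] [ 0.6032 -0.0605]
clips 0.62 [260.6 215.2] [ 0.5929 -0.0059]
stop 0.95 [260.9  13.2] [0.5665 0.1059]
[[-0.23   0.973 -0.001  0.592]
 [ 0.973  0.23   0.001 -0.005]
 [ 0.001 -0.001 -1.     0.11 ]
 [ 0.     0.     0.     1.   ]] 12.9
deck [   68    93   138   206 22197] ((519.76904296875, -22.36199951171875), (72.83922576904297, 139.75930786132812), 13.260905265808105) 0.04994212832528766
base [     0      0    512    384 106013] ((562.5210571289062, -20.21197509765625), (181.8751678466797, 270.0244445800781), 13.19614028930664) 0.0604199253563136
red [282.8  84.6] 322 [0.5872 0.0702 0.0661]
brass [257.5 158.4] 4656 [0.5805 0.0399 0.1251]
brass [178.6 157.1] 13 [0.5349 0.0131 0.0495]
brass [273.  171.5] 34 [0.5882 0.0347 0.1213]
brass [108.5 166.7] 194 [ 0.495  -0.0016  0.0549]
brass [184.7 167. ] 180 [0.541  0.0094 0.0548]
brass [272.  219.5] 20 [0.5929 0.0143 0.1215]
brass [190.5 239.2] 36 [ 0.5529 -0.0385  0.0548]
brass [ 88.1 291.6] 45 [ 0.492  -0.0906  0.0608]
brass [262.5 325.5] 42 [ 0.6009 -0.0368  0.1253]
```

View pics/w5.png

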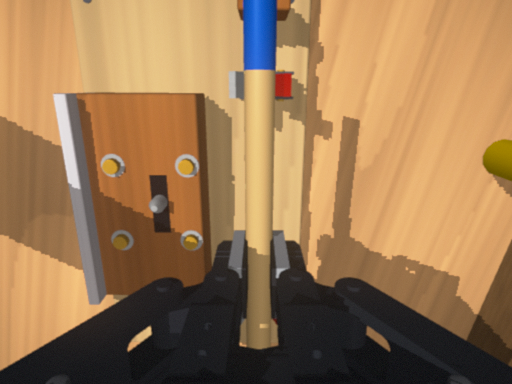

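The picture shows the dowel above the clips. The left clip's prong and red jaw straddle it at (237,85) and (284,85), and the stop is ahead at (262,10). A shift of +1.3 mm in y, then down.

```bash
python3 -m creep '[[[-1,1.3,14],[0,0,-0.002]],[[0,0,14],[0,0,0]],[[0,0,14],[0,0,0]],[[0,0,3],[0,0,0]],[[0,0,0],[0,0,0]],[[0,0,0],[0,0,0]]]'; python3 t.py; python3 -m creep '[[[0,0,6],[0,0,0]],[[0,0,6],[0,0,0]],[[0,0,6],[0,0,0]],[[0,0,6],[0,0,0]],[[0,0,6],[0,0,0]],[[0,0,5],[0,0,0]],[[0,0,2],[0,0,0]],[[0,0,0],[0,0,0]],[[0,0,0],[0,0,0]]]'; python3 t.py
```

```text
clock: 13.85
eef_pos: [0.5948, -0.0061, 0.066]
tool_rot: [0.621, 0.784, 0.001, 0.0]
ft_force: [-0.3, 0.9, 0.3]
grip_width: 0.0097
grasp_force: 58.8
jig mm 1.0 46.46 z 66.0 yaw 1.8025 zaxis [ 1.3e-03  5.0e-04 -1.0e+00]
F [-0.3  0.9  0.3] M [-0.01  0.01 -0.06] w 9.68 g 58.79075288772583 t 13.85 [-1.100e-02  5.400e-01  4.000e-03  1.034e+00  1.000e-03  1.329e+00]
clock: 14.98
eef_pos: [0.5946, -0.0059, 0.0305]
tool_rot: [0.621, 0.784, 0.001, 0.0]
ft_force: [-5.6, 0.9, 13.6]
grip_width: 0.0097
grasp_force: 60.3
jig mm 0.77 46.33 z 30.51 yaw 1.8024 zaxis [ 1.7e-03  8.0e-04 -1.0e+00]
F [-5.6  0.9 13.6] M [ 0.02  1.23 -0.03] w 9.73 g 60.28526723384857 t 14.975 [-1.000e-02  5.770e-01 -3.600e-02  9.560e-01  1.000e-03  1.329e+00]
```

```bash
python3 -m creep '[[[0,-0.5,2],[0,0,0]],[[0,0,1.5],[0,0,0]],[[0,0,0],[0,0,0]]]'; python3 t.py;  python3 b.py w6 rod; python3 j.py w6.npz | grep red; python3 - <<'E'
from h import *
T,o=pose(); d=np.load('w6.npz'); P=(d['P']-T[:3,3])@T[:3,:3]
m=(np.abs(P[...,1])<.007)&(P[...,2]<.0)&(P[...,2]>-.03); q=P[m]
for a in np.arange(.03,.11,.01):
    k=q[(q[:,0]>=a)&(q[:,0]<a+.01)]
    if len(k): print(a.round(2),len(k),k.mean(0).round(4),np.percentile(k[:,2],2).round(4))
E
```

```text
clock: 15.35
eef_pos: [0.5947, -0.0059, 0.0304]
tool_rot: [0.621, 0.784, 0.002, 0.001]
ft_force: [-13.2, 1.3, 29.5]
grip_width: 0.0097
grasp_force: 62.0
jig mm 0.78 46.45 z 30.35 yaw 1.8025 zaxis [ 0.0043  0.001  -1.    ]
F [-13.2   1.3  29.5] M [ 0.08  2.49 -0.14] w 9.67 g 62.017632722854614 t 15.35 [-1.000e-02  5.760e-01 -3.900e-02  9.520e-01  1.000e-03  1.329e+00]
[[ 0.001 -0.957 -0.291  0.073]
 [ 1.     0.002 -0.    -0.   ]
 [ 0.001 -0.291  0.957 -0.141]
 [ 0.     0.     0.     1.   ]]
[[325.53256334   0.         258.42270983]
 [  0.         325.53256334 186.50123321]
 [  0.           0.           1.        ]]
rod 0.57 [256.4 257.6] [ 0.5958 -0.0169]
[[-0.23   0.973  0.004  0.595]
 [ 0.973  0.23   0.001 -0.006]
 [-0.     0.005 -1.     0.03 ]
 [ 0.     0.     0.     1.   ]] 15.4
red [286.   78.2] 1711 [0.5851 0.0698 0.0625]
0.03 668 [ 0.0352 -0.0004 -0.0152] -0.0171
0.04 710 [ 0.0451 -0.0003 -0.0151] -0.0172
0.05 761 [ 0.0551 -0.0004 -0.015 ] -0.0171
0.06 859 [ 0.0651 -0.0003 -0.0155] -0.0206
0.07 1141 [ 0.0751  0.0006 -0.0189] -0.0291
0.08 1027 [ 0.0849 -0.0002 -0.0162] -0.0266
0.09 1068 [ 0.095  -0.0003 -0.0152] -0.0175
0.1 218 [ 0.101  -0.0002 -0.0149] -0.0172
```

Depth now puts the dowel axis at 0.0304+0.0112 = 41.6 mm, which is home height, and jaw_a's red is back at its shut place. I'll ease off, release and check.

```bash
python3 -m creep '[[[0,0,-3],[0,0,0]],[[0,0,0],[0,0,0]]]'; python3 t.py; python3 -m creep '[[[0,0,0],[0,0,0]],[[0,0,0],[0,0,0]],[[0,0,0],[0,0,0]]]' 30;python3 -m creep '[[[0,0,-15],[0,0,0]],[[0,0,-30],[0,0,0]],[[0,0,-30],[0,0,0]],[[0,0,-30],[0,0,0]],[[0,0,-30],[0,0,0]],[[0,0,-30],[0,0,0]],[[0,0,-30],[0,0,0]],[[0,0,0],[0,0,0]]]'; python3 t.py;  python3 b.py w6 rod clips| grep -E 'rod|clips'; python3 j.py w6.npz | grep -E 'red|deck'; python3 - <<'E'
from h import *
t=np.radians(13.13); y=np.array([np.cos(t),np.sin(t)]); x=np.array([y[1],-y[0]]); O=np.array([.5493,-.0157])
P=np.load('w6.npz')['P']; jx=(P[...,:2]-O)@x*1e3; jy=(P[...,:2]-O)@y*1e3; z=P[...,2]*1e3
m=(abs(jx)<130)&(abs(jy-45)<10)&(z>36)&(z<60)
for a in range(-120,121,15):
    k=m&(jx>=a)&(jx<a+15)
    if k.sum()>5: print(a,k.sum(),'y',jy[k].mean().round(2),np.ptp(jy[k]).round(1),'ztop',np.percentile(z[k],98).round(1))
im=cv2.imread('pics/w6.png')
s,W=cam('scene'); a=cv2.resize(s['image'][150:230,210:350],None,fx=5,fy=5,interpolation=cv2.INTER_CUBIC); b=cv2.resize(im,(533,400))
c=np.zeros((400,1,3),np.uint8); cv2.imwrite('pics/m1.png',cv2.resize(np.hstack([a[:400],b]),(800,260)))
cv2.imwrite('pics/m1.png',np.vstack([cv2.resize(a,(525,300)),cv2.resize(im[0:292],(525,300))]))
E
```

```text
clock: 15.7
eef_pos: [0.5946, -0.0059, 0.0305]
tool_rot: [0.621, 0.784, 0.001, 0.001]
ft_force: [-5.9, 1.0, 14.4]
grip_width: 0.0097
grasp_force: 60.5
jig mm 0.77 46.37 z 30.54 yaw 1.8027 zaxis [ 0.0031  0.001  -1.    ]
F [-5.9  1.  14.4] M [ 0.    1.18 -0.02] w 9.66 g 60.51943480968475 t 15.7 [-1.000e-02  5.760e-01 -3.700e-02  9.540e-01  1.000e-03  1.328e+00]
clock: 16.08
eef_pos: [0.5938, -0.0061, 0.0275]
tool_rot: [0.621, 0.784, 0.0, -0.0]
ft_force: [1.0, 0.4, 0.9]
grip_width: 0.0302
grasp_force: 0.0
clock: 17.08
eef_pos: [0.5957, -0.0063, 0.2271]
tool_rot: [0.621, 0.784, 0.003, 0.003]
ft_force: [0.4, -0.1, 0.1]
grip_width: 0.0302
grasp_force: 0.0
jig mm 1.39 47.28 z 227.08 yaw 1.8025 zaxis [ 7.7e-03  5.0e-04 -1.0e+00]
F [ 0.4 -0.1  0.1] M [-0.01  0.02  0.  ] w 30.19 g 0.0 t 17.075 [-1.100e-02  4.290e-01  2.620e-01  1.396e+00  1.000e-03  1.328e+00]
rod 0.84 [254.  162.3] [ 0.5931 -0.0124]
clips 0.97 [255.2 167.4] [ 0.5932 -0.0067]
deck [  135    89    84   138 10092] ((519.6699829101562, -22.346900939941406), (72.39220428466797, 138.95742797851562), 13.049625396728516) 0.04992586380998795
red [265.8  83.2] 187 [0.585  0.0697 0.0617]
red [268.8 227.2] 13 [ 0.6232 -0.0706  0.0518]
-120 230 y 45.08 19.4 ztop 50.3
-105 226 y 45.4 11.3 ztop 47.9
-90 281 y 44.78 18.7 ztop 58.6
-75 253 y 44.78 18.9 ztop 57.8
-60 192 y 45.97 10.8 ztop 47.8
-45 189 y 45.98 11.0 ztop 48.0
-30 180 y 46.04 11.1 ztop 47.7
-15 161 y 45.65 11.2 ztop 47.5
0 160 y 45.6 10.3 ztop 47.6
15 152 y 45.57 10.5 ztop 47.8
30 151 y 45.71 10.6 ztop 48.0
45 144 y 45.61 10.7 ztop 47.7
60 237 y 44.98 19.5 ztop 58.8
75 163 y 44.05 17.9 ztop 58.5
90 138 y 45.71 11.2 ztop 47.8
105 57 y 45.87 11.2 ztop 47.3
```

View pics/m1.png

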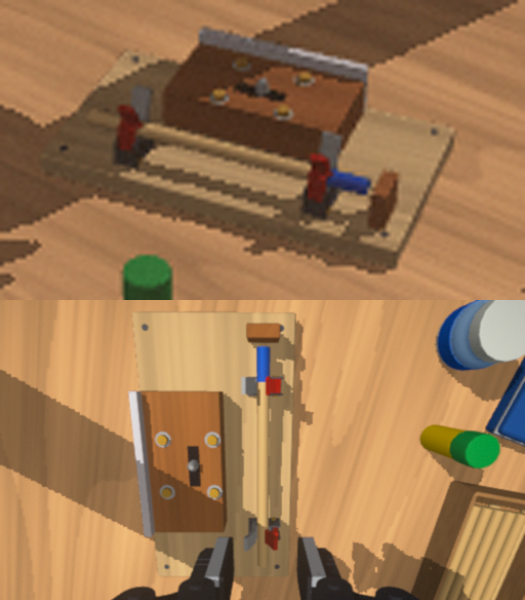

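The picture shows the dowel seated, with both red jaws over it at (128,120) and (318,170) in the upper panel. Depth gives an axis height of 41.7 mm, y about 45.6 mm and no tilt. Next I'll check the dowel's x from its blue end and go over the plate.

```bash
python3 - <<'E'
from h import *
t=np.radians(13.13); y=np.array([np.cos(t),np.sin(t)]); x=np.array([y[1],-y[0]]); O=np.array([.5493,-.0157])
d=np.load('w6.npz'); P=d['P']; im=d['im'].astype(int); jx=(P[...,:2]-O)@x*1e3; jy=(P[...,:2]-O)@y*1e3
m=(im[...,0]>im[...,2]+40)&(abs(jy-45)<9)&(jx<-60)&(jx>-125); print('blue x',np.percentile(jx[m],[1,50,99]))
m=(abs(jy-45)<9)&(jx<-100)&(P[...,2]>.0485); print('stop x',np.percentile(jx[m],[1,50,99]))
E
python3 -m creep '[[[0,0,0],[0.007,0.002,-0.15]],[[0,0,0],[0,0,-0.17]],[[0,0,0],[0,0,-0.17]],[[0,0,0],[0,0,-0.17]],[[0,0,0],[0,0,-0.17]],[[0,0,0],[0,0,-0.17]],[[0,0,0],[0,0,0]]]' 50; python3 -m creep '[[[-9,-40,0],[0,0,0]],[[-9,-52,0],[0,0,0]],[[-9,-52,0],[0,0,0]],[[-9,-52,0],[0,0,0]],[[-9,-52,0],[0,0,0]],[[-9,-52,0],[0,0,0]],[[-9,-52,0],[0,0,0]],[[0,-14,0],[0,0,0]],[[0,0,0],[0,0,0]],[[0,0,0],[0,0,0]]]'; python3 t.py; python3 b.py w7 plate handle bush | grep -E 'plate|handle|bush'; cat > pl.py <<'E'
from h import *
import sys
d=np.load(sys.argv[1]); P=d['P']; C=np.array([.534,-.372]); zt=float(sys.argv[2])
r=np.linalg.norm(P[...,:2]-C,axis=-1)<.12
for nm,lo,hi in (('plate',.005,.015),('handle',.036,.047),('all',.005,.05)):
    m=r&(P[...,2]>lo+zt)&(P[...,2]<hi+zt); n,l,s,c=cv2.connectedComponentsWithStats(m.astype(np.uint8)); k=1+np.argmax(s[1:,4])
    q=P[l==k]; print(nm,len(q),cv2.minAreaRect((q[:,:2]*1e3).astype(np.float32)),np.median(q[:,2]))
E
python3 pl.py w7.npz 0
```

```text
blue x [-108.28435996  -93.80682204  -71.78805559]
stop x [-126.13567136 -121.08270619 -115.37412436]
clock: 18.15
eef_pos: [0.5931, -0.0063, 0.2217]
tool_rot: [0.17, 0.985, -0.001, -0.005]
ft_force: [-0.8, -0.6, -0.8]
grip_width: 0.0505
grasp_force: 0.0
clock: 19.4
eef_pos: [0.5318, -0.3709, 0.2232]
tool_rot: [0.168, 0.986, -0.0, -0.004]
ft_force: [0.9, -0.5, -0.4]
grip_width: 0.0496
grasp_force: 0.0
jig mm 341.99 -97.74 z 223.16 yaw 2.8032 zaxis [-0.0074  0.0012 -1.    ]
F [ 0.9 -0.5 -0.4] M [0.01 0.   0.05] w 49.58 g 0.0 t 19.4 [-0.608  0.557  0.457  1.477 -0.003 -0.269]
plate 0.77 [254.6 158.7] [ 0.5318 -0.3773]
handle 0.65 [257.  162.3] [ 0.5313 -0.3741]
bush 0.79 [266.5 211.3] [ 0.5931 -0.3843]
plate 4620 ((549.1151123046875, -379.10809326171875), (90.25294494628906, 124.3819808959961), 80.33588409423828) 0.008812154224543761
handle 1512 ((529.2811889648438, -375.6324157714844), (25.977893829345703, 63.79740524291992), 80.69346618652344) 0.040520739241733966
all 6318 ((549.1151123046875, -379.10809326171875), (90.25294494628906, 124.3819808959961), 80.33588409423828) 0.009164493160245785
```

View pics/w7.png

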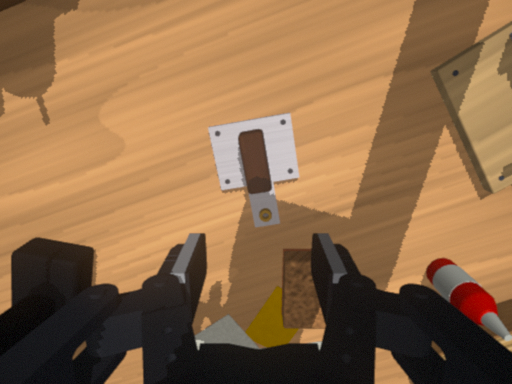

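The picture shows the plate at (255,155) with the tongue and bush at (265,214). The handle fit is 26.0 x 63.8 mm at (0.5293,-0.3757), with plate y at -9.6°, and the plate-outline fit agrees. Now I'll grip it.

```bash
python3 -m creep '[[[0,0,20],[-0.001,-0.007,-0.170]],[[1.7,-5,30],[0,0,0]],[[0,0,40],[0,0,0]],[[0,0,40],[0,0,0]],[[0,0,35],[0,0,0]],[[0,0,25],[0,0,0]],[[0,0,13],[0,0,0]],[[0,0,6],[0,0,0]],[[0,0,0],[0,0,0]]]'; python3 t.py
```

```text
clock: 20.72
eef_pos: [0.5293, -0.3772, 0.0149]
tool_rot: [0.084, 0.996, -0.0, 0.0]
ft_force: [-0.0, 0.1, -0.1]
grip_width: 0.05
grasp_force: 0.0
jig mm 347.49 -101.63 z 14.86 yaw 2.9729 zaxis [ 7.e-04 -1.e-03 -1.e+00]
F [-0.   0.1 -0.1] M [ 0.01  0.03 -0.02] w 49.99 g 0.0 t 20.725 [-0.619  0.69   0.128  1.008 -0.    -0.45 ]
```

```bash
python3 -m creep '[[[0,1.3,0],[0,0,0]],[[0,0,0],[0,0,0]],[[0,0,0],[0,0,0]],[[0,0,0],[0,0,0]],[[0,0,0],[0,0,0]]]' 15; python3 t.py; python3 -m creep '[[[0,0,-10],[0,0,0]],[[0,0,-25],[0,0,0]],[[0,0,-35],[0,0,0]],[[0,0,-40],[0,0,0]],[[0,0,-30],[0,0,0]],[[0,0,0],[0,0,0]],[[0,0,0],[0,0,0]]]'; python3 t.py; python3 b.py w8 handle bush | grep -E 'handle|bush'; cat > pt.py <<'E'
from h import *
import sys
T,o=pose(); d=np.load(sys.argv[1]); P=(d['P']-T[:3,3])@T[:3,:3]*1e3
r=np.linalg.norm(P[...,:2],axis=-1)<105
for nm,lo,hi in (('plate',0,16),):
    m=r&(P[...,2]>-3)&(P[...,2]<14)&(P[...,0]>-100); n,l,s,c=cv2.connectedComponentsWithStats(m.astype(np.uint8))
    for k in np.argsort(-s[1:,4])[:2]+1:
        q=P[l==k]; A=np.c_[q[:,:2],np.ones(len(q))]; w=abs(q[:,2]-np.median(q[:,2]))<3
        print(len(q),cv2.minAreaRect(q[:,:2].astype(np.float32)),'median z',np.median(q[:,2]),'slopes',np.linalg.lstsq(A[w],q[w,2],rcond=None)[0].round(4))
E
python3 pt.py w8.npz
```

```text
clock: 21.35
eef_pos: [0.5299, -0.3763, 0.0158]
tool_rot: [0.084, 0.996, -0.001, 0.001]
ft_force: [0.2, 1.4, 5.1]
grip_width: 0.0248
grasp_force: 61.0
jig mm 346.76 -100.76 z 15.8 yaw 2.9727 zaxis [ 0.0023 -0.0016 -1.    ]
F [0.2 1.4 5.1] M [ 0.23  0.03 -0.03] w 24.84 g 61.042234897613525 t 21.35 [-0.617  0.687  0.127  1.008  0.    -0.449]
clock: 22.22
eef_pos: [0.528, -0.3752, 0.1525]
tool_rot: [0.084, 0.996, 0.0, -0.001]
ft_force: [-0.3, 0.3, -2.3]
grip_width: 0.0248
grasp_force: 60.0
jig mm 345.3 -102.39 z 152.5 yaw 2.9724 zaxis [-0.0025  0.0012 -1.    ]
F [-0.3  0.3 -2.3] M [0.02 0.04 0.  ] w 24.75 g 59.95647668838501 t 22.225 [-0.618  0.578  0.308  1.304 -0.    -0.448]
handle 0.95 [258.5 256.7] [ 0.6011 -0.3888]
bush 0.75 [258.5 347.9] [ 0.7174 -0.4085]
13999 ((8.645885467529297, -1.5185279846191406), (90.79459381103516, 67.83670806884766), 89.9486083984375) median z 6.411472339772999 slopes [-7.0000e-04 -0.0000e+00  6.4318e+00]
531 ((-61.18727111816406, -1.4495105743408203), (10.462721824645996, 29.655698776245117), 1.3413140773773193) median z 6.284139788255865 slopes [-6.7900e-02 -1.0000e-03  2.1134e+00]
```

The plate is held level and aligned: its underside is 16.4 mm below the TCP and its yaw in the tool is about 0. Now I'll turn it to jig yaw and work out the carry and the pin estimate.

```bash
python3 -m creep '[[[0,0,0],[0,0,-0.13]],[[0,0,0],[0,0,-0.14]],[[0,0,0],[0,0,-0.13]],[[0,0,0],[0,0,0]]]'; python3 t.py; python3 - <<'E'
from h import *
t=np.radians(13.15); y=np.array([np.cos(t),np.sin(t)]); x=np.array([y[1],-y[0]]); O=np.array([.5493,-.0157]); K=np.array([[325.53,0,258.42],[0,325.53,186.5],[0,0,1]])
for f,px in (('w5',(159,204)),('w6',(188.2,161.6))):
    q=(ray(dict(K=K),np.load(f+'.npz')['W'],px,.063)[:2]-O)*1e3; print('pin',q@x,q@y)
T,o=pose()
for g in (-1,): 
    w=np.r_[O+x*g*1e-3+y*-.021,.11]; print((T[:3,:3].T@(w-T[:3,3])*1e3).round(1))
E
```

```text
clock: 22.88
eef_pos: [0.5284, -0.3754, 0.1528]
tool_rot: [-0.114, 0.993, 0.001, -0.001]
ft_force: [-0.4, 1.0, -2.2]
grip_width: 0.0251
grasp_force: 59.9
jig mm 345.53 -102.03 z 152.84 yaw -2.9121 zaxis [-0.0021  0.001  -1.    ]
F [-0.4  1.  -2.2] M [ 0.07 -0.03  0.04] w 25.09 g 59.90433633327484 t 22.875 [-0.617  0.578  0.31   1.305 -0.    -0.847]
pin -4.725504237412604 -17.74277643855868
pin -3.1032506612437585 -19.32319923327536
[-81.2 346.4  43.2]
```

```bash
python3 -m creep '[[[-7,30,0],[0,0,0]],[[-10,45,3],[0,0,0]],[[-11,48,6],[0,0,0]],[[-11,48,6],[0,0,0]],[[-11,48,6],[0,0,0]],[[-11,48,6],[0,0,0]],[[-11,48,6],[0,0,0]],[[-9,34,6],[0,0,0]],[[0,0,4],[0,0,0]],[[0,0,0],[0,0,0]],[[0,0,0],[0,0,0]]]'; python3 t.py
```

```text
clock: 24.25
eef_pos: [0.528, -0.0185, 0.1112]
tool_rot: [-0.114, 0.993, -0.0, -0.0]
ft_force: [0.1, -0.4, -2.2]
grip_width: 0.0252
grasp_force: 60.0
jig mm -2.08 -21.35 z 111.17 yaw -2.9128 zaxis [-0.e+00 -7.e-04 -1.e+00]
F [ 0.1 -0.4 -2.2] M [-0.03  0.02  0.01] w 25.23 g 60.01801371574402 t 24.25 [-3.500e-02  3.780e-01 -1.280e-01  1.064e+00 -1.000e-03 -2.630e-01]
```

```bash
python3 -m creep '[[[0,1.6,8],[0,0,0]],[[0,0,10],[0,0,0]],[[0,0,8],[0,0,0]],[[0,0,0],[0,0,0]],[[0,0,0],[0,0,0]]]'; python3 t.py; python3 -m creep '[[[0,0,3],[0,0,0]],[[0,0,3],[0,0,0]],[[0,0,0],[0,0,0]],[[0,0,0],[0,0,0]]]'; python3 t.py
```

```text
clock: 24.88
eef_pos: [0.5277, -0.016, 0.0851]
tool_rot: [-0.115, 0.993, -0.0, -0.0]
ft_force: [0.8, 0.1, -1.1]
grip_width: 0.0247
grasp_force: 60.1
jig mm -4.61 -21.11 z 85.14 yaw -2.9106 zaxis [ 0.e+00 -5.e-04 -1.e+00]
F [ 0.8  0.1 -1.1] M [0.01 0.02 0.02] w 24.72 g 60.054380893707275 t 24.875 [-3.000e-02  4.040e-01 -1.650e-01  1.001e+00 -1.000e-03 -2.610e-01]
clock: 25.38
eef_pos: [0.5276, -0.016, 0.0792]
tool_rot: [-0.115, 0.993, -0.0, -0.0]
ft_force: [-0.6, 0.6, -2.6]
grip_width: 0.025
grasp_force: 60.1
jig mm -4.66 -21.22 z 79.16 yaw -2.9106 zaxis [-1.e-04 -5.e-04 -1.e+00]
F [-0.6  0.6 -2.6] M [-0.03  0.06 -0.02] w 25.04 g 60.053969621658325 t 25.375 [-0.03   0.41  -0.173  0.987 -0.    -0.261]
```

```bash
python3 -m creep '[[[0,0,2],[0,0,0]],[[0,0,2],[0,0,0]],[[0,0,0],[0,0,0]],[[0,0,0],[0,0,0]]]'; python3 t.py
```

```text
clock: 25.88
eef_pos: [0.5276, -0.016, 0.0752]
tool_rot: [-0.115, 0.993, -0.0, 0.0]
ft_force: [0.4, 0.2, -2.9]
grip_width: 0.0249
grasp_force: 60.1
jig mm -4.6 -21.16 z 75.17 yaw -2.9107 zaxis [ 1.e-04 -6.e-04 -1.e+00]
F [ 0.4  0.2 -2.9] M [-0.06 -0.06 -0.01] w 24.95 g 60.10432183742523 t 25.875 [-0.03   0.415 -0.178  0.978 -0.001 -0.261]
```

The underside is now at about 59 mm, below the 64 mm pin tip, with no contact force, so the pin is in the hole. Now I'll press down.

```bash
python3 -m creep '[[[0,0,2],[0,0,0]],[[0,0,2],[0,0,0]],[[0,0,0],[0,0,0]],[[0,0,0],[0,0,0]]]'; python3 t.py; python3 -m creep '[[[0,0,2],[0,0,0]],[[0,0,2],[0,0,0]],[[0,0,1],[0,0,0]],[[0,0,0],[0,0,0]],[[0,0,0],[0,0,0]]]'; python3 t.py
```

```text
clock: 26.38
eef_pos: [0.528, -0.0162, 0.0717]
tool_rot: [-0.115, 0.993, -0.0, 0.0]
ft_force: [-0.6, -1.0, 2.6]
grip_width: 0.0254
grasp_force: 60.9
jig mm -4.36 -20.86 z 71.68 yaw -2.9107 zaxis [ 1.e-03 -9.e-04 -1.e+00]
F [-0.6 -1.   2.6] M [-0.3   0.04  0.01] w 25.37 g 60.87314486503601 t 26.375 [-0.03   0.419 -0.183  0.968 -0.001 -0.261]
clock: 27.0
eef_pos: [0.528, -0.0162, 0.067]
tool_rot: [-0.115, 0.993, -0.001, 0.001]
ft_force: [-1.0, -2.3, 6.5]
grip_width: 0.0244
grasp_force: 61.4
jig mm -4.37 -20.82 z 66.97 yaw -2.9107 zaxis [ 1.3e-03 -9.0e-04 -1.0e+00]
F [-1.  -2.3  6.5] M [-0.31  0.29  0.01] w 24.39 g 61.445900201797485 t 27.0 [-0.03   0.424 -0.189  0.957 -0.001 -0.261]
```

```bash
python3 -m creep '[[[0,0,1],[0,0,0]],[[0,0,1],[0,0,0]],[[0,0,0],[0,0,0]],[[0,0,0],[0,0,0]]]'; python3 t.py; python3 b.py w9 bush rod | grep -E 'bush|rod'; python3 pt.py w9.npz; python3 -c "
from h import *
P=np.load('w9.npz')['P']
t=np.radians(13.15); y=np.array([np.cos(t),np.sin(t)]); x=np.array([y[1],-y[0]]); O=np.array([.5493,-.0157])
jx=(P[...,:2]-O)@x*1e3; jy=(P[...,:2]-O)@y*1e3; z=P[...,2]*1e3
for n,a,b,c,d in (('plate -x',-45,-25,-60,0),('plate +x',20,40,-60,0),('fence',-65,65,-69,-67),('deckL',-68,-55,-60,0),('deckR',50,65,-60,0)):
    k=(jx>a)&(jx<b)&(jy>c)&(jy<d)&(z>40)&(z<75); print(n,k.sum(),np.median(z[k]) if k.sum() else '')
"
```

```text
clock: 27.5
eef_pos: [0.528, -0.0162, 0.0667]
tool_rot: [-0.115, 0.993, -0.001, 0.001]
ft_force: [-4.7, -1.9, 18.5]
grip_width: 0.0253
grasp_force: 63.0
jig mm -4.34 -20.85 z 66.73 yaw -2.9108 zaxis [ 2.2e-03 -8.0e-04 -1.0e+00]
F [-4.7 -1.9 18.5] M [-0.22  1.2   0.02] w 25.26 g 62.97634720802307 t 27.5 [-0.03   0.423 -0.19   0.955 -0.001 -0.261]
bush 0.7 [259.9 346.1] [0.6356 0.009 ]
19658 ((14.144407272338867, -4.078453063964844), (77.6058349609375, 139.87905883789062), 0.13843922317028046) median z 6.716129698892388 slopes [-1.4900e-02 -7.0000e-04  7.0898e+00]
531 ((-59.869354248046875, -1.1116743087768555), (29.646320343017578, 9.334168434143066), 89.42005157470703) median z 6.9109154694612815 slopes [-5.6200e-02 -1.1000e-03  3.5087e+00]
plate -x 3676 59.813278399784
plate +x 3773 59.80050958554842
fence 1210 60.820274827204045
deckL 2628 49.78435017575947
deckR 3037 49.75063709307126
```

Flush: the plate's top is 10.05 mm above the measured deck (plate thickness 10 mm) on both sides, with a hard stop at 18 N. Handing in.

```bash
python3 -c "
from h import *
print(workorder.job_done())"; python3 t.py
```

```text
the job is handed in; nothing more can be done
None
the job is handed in; nothing more can be done
```

I've handed the job in, though the hand-in returned no verdict: by my measurements the dowel is home in both clips with the jaws shut, and the guide plate is on the pin, held flush with the deck under about 18 N of push, finished at 27.5 s on the robot's clock.

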